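Move a wet lacquered panel to the drying rack with a lifter

ROBOT

A 7-joint arm with a two-finger parallel gripper is mounted at the origin on the work surface. World frame = base frame: x ahead of the robot, y to its left, z up, the work surface at z = 0. Lengths are in m, angles in rad, forces in N, time in s.
With the tool pointing down it reaches from about 0.35 to 0.9 m from the base axis. Payload 19.9 kg.
Tool frame: the origin (TCP) lies between the finger pads; the fingertips stand bot.tcp_to_tips ahead of it and the grasp point (between the pads) lies 5 mm behind it (bot.tcp_to_tips is the distance from the TCP to the fingertips, in m); z points along the fingers, y is the line along which they close (so a half turn about z gives the same grasp; the last joint's range is limited). The gripper opens to 85 mm and grips with 20 to 120 N. Pads are 22 mm wide; open, the fingers measure 114 mm over their backs; the gripper's body (76 mm by 85 mm) begins 54 mm behind the grasp point. The pads swing forward as they close: fully open they stand 13 mm farther back than shut.
Start: joints at [1.258, 0.417, -0.01, 1.614, 0.005, 1.111, -0.053], TCP at [0.167, -0.602, 0.245] pointing down, gripper open.
Joint ranges: [-2.81, 2.81], [-0.39, 2.02], [-1.27, 1.25], [0.06, 2.57], [-1.19, 4.33], [0.19, 2], [-2.82, 2.82]. Speed limits (rad/s): [1.89, 1.89, 2.39, 2.39, 3.01, 3.01, 3.01].

INTERFACE

Orientations are given as [roll, pitch, yaw] about the fixed x, y, z axes, in that order (R = Rz(yaw) Ry(pitch) Rx(roll)).
In Python, from plant import read_state, get_image, bot, regions_of gives the robot as it stands.
- The arm moves only by the tool drive_tool, never from a script. Its argument "commands" is a list of rows, each a list of 5 numbers: the shift along the tool's x, y, z in mm, then the turn about the tool's z in rad, then the gripper's target within -1 to 1 (fully open at 1, half-way at 0, shut at -1). In form: [[x, y, z, yaw, jaw], ...]. A call has 1 to 10 rows; each row shifts and turns the commanded pose from where the row before left it, along the tool's axes as they then stand; what a row does not reach is not made up. A row lasts 1/10 s, in which the tool goes at most 50 mm and 8.59 degrees, less where a joint would pass 70% of its speed; a pose out of reach is approached as far as the arm can. A call is refused whole if a number of a shift passes 50 or a number of a turn 0.15, either way. A call with a gripper value outside its range is refused whole. The fingers move at their own pace and stop on an object; "newtons" is the grip in N (left out, the last holds). Time passes only in rows, so rows that do not move let the fingers close. It gives the time, the measured TCP pose, the force, the opening and the grip force at its end, in the units of the state.
- read_state(): the state, without advancing time (a new reading comes with each control period).
- get_image(name): name is "side" or "top"; returns a dict with "img" (480x640x3 uint8, red, green, blue), "depth" (480x640 float32, m along the optical axis (not along the pixel's ray), 0 where there is no reading), "fx", "fy", "cx", "cy" (pixels), "cam_to_world" (4x4, takes a point from camera to world coordinates). Camera axes: x right, y up, looking along -z (the intrinsics and any distortion apply to the point x, -y, -z); pixel columns grow to the right and rows downward; lengths in m; the calibration is good to about 2 mm. A picture is of the moment at which its call begins.
- bot.sign_off(): hands the job in; it is judged then, once.
Trained networks look in a picture, given as the dict that the camera call returned (one of the last four; its "shot" number tells which), for a name from the list of things; names that differ only in an ending like _2 or _b are one class to them, and where a whole thing is asked for, a point or a joint stands for the part that bears it (a point fixed in the world has none). Each returns a list of dicts, best first, with "conf" (0 to 1); they miss things now and then, are a little off and sometimes report something else, mostly with a low value. They report only what shows in the picture. A call takes as long as a camera call. They do not tell look-alikes from the thing itself.
- regions_of(picture, label): "mask" (480x640 bool, what is visible of it) and "extent" ([left, top, right, bottom] in pixels, round what is visible of it).
The state is a dict: "t": time; "joint_pos": joint angles; "joint_velocities": joint speeds; "effort": joint torques, N m; "position": TCP position; "tcp_rot": TCP orientation; "contact_force": force on the tool from outside, world axes, zero at the start; "wrist_torque": the same for the moment, N m; "finger_gap": opening from 0.0 (shut) to 1.0 (fully open); "grasp_force": force on a finger pad.
Only numpy, scipy, OpenCV 4.12 (cv2) and the standard library are available. Lean on these libraries where they do the work, as an engineer would, in place of code of your own. Each camera call takes 0.05 s, during which the arm holds its last target. There are 200 camera calls.

TASK

The sample panel on the spraying stand is wet with lacquer, so slide the lifter's blade under it between the bearers, lift it and, keeping it level and never touching it with the gripper, lower it onto the two ledges of the drying rack, square and in the middle of the bay. Draw the lifter out without dragging the panel along and lay it back flat in the middle of its cork mat. Leave everything else on the bench where it is.

Things in the scene. Friction and masses are not known exactly. Their poses are not given: they have to be found in the camera images.
- lifter_grip (a point): Point to grasp: on the middle line of the lifter's red handle, a bar 18 mm wide (y), 20 thick, that leans 35 deg back from vertical; up along it is (-0.574, 0, 0.819). It runs 35 mm above and 45 below this point. The point is 83.5 mm behind (-x) the blade's centre, 48 above the blade's underside. Axes as lifter.
- lifter_blade (a point): Centre of the lifter's blade, a flat steel plate 80 mm long (x) x 54 wide (y) x 3 thick, half-way through its thickness; axes as lifter. A narrow neck 6 mm thick runs from its rear edge to 62 mm behind this point.
- lifter: Lifter: steel spatula with a short red handle, about 130 g, starting flat on its mat. Origin under the blade's centre, on its underside; +x along the blade away from the handle, y across, z up. The rack's upper tier overhangs: while the blade is in the rack the gripper must lean back along the handle.
- panel_center (a point): Centre (half-way up) of the wet dark wood sample panel with a light inlaid diamond: 80 mm (x) x 104 (y) x 9 thick, z up, about 60 g. It starts lying across the stand's two bearers, at most 6 mm off their centre along x and 5 along y and turned at most 0.07 rad to the stand, overhanging both bearers sideways.
- panel: The same panel; origin at the centre of its underside, same axes.
- stand_top (a point): Spraying stand, fixed: midway between its two bearers, level with their tops (35 mm above the table). Insert the blade along +x from the open -x side. The bearers run along x, 100 mm long, 8 thick, centred at y = +-40 mm: 72 mm free between them, 25 mm free height under the panel.
- stand: The same stand; origin on the table under stand_top, same axes. Grey base plate 110 (x) x 130 (y) x 10 mm with two light wood bearers. Nothing is above it.
- rack_bay (a point): Drying rack, fixed: centre of its bay, level with the tops of its two ledges (60 mm above the table). Insert along +x from the open -x side. The ledges run along x, 100 mm long, 8 wide, 8 thick, centred at y = +-40 mm: 72 mm free between them, 44 mm free below them to the base plate.
- rack: The same wooden rack; origin on the table under rack_bay, same axes. Base 110 (x) x 150 (y) x 8 mm. Posts 10 mm square at x = +-45, y = +-70 mm (130 free between). Above the bay a tray 110 x 150 mm with a floor of wires, its front edge at x = -55 mm: underside 150 mm above the table, rims up to 190 mm.
- mat_top (a point): The lifter's cork mat, fixed, 120 (x) x 90 (y) x 4 mm thick: centre of its upper face. The lifter starts with its blade near the middle of it.
- lacquer_tin: Bystander: lacquer tin, 84 mm across, 110 tall; leave where it is. Origin on its underside.
- glue_bottle: Bystander: yellow glue bottle, 60 mm across, 170 tall; leave where it is. Origin on its underside.
- wax_jar: Bystander: amber jar, 70 mm across, 60 tall; leave where it is. Origin on its underside.
- sanding_block: Bystander: cork sanding block with an orange top, 100 x 55 x 25 mm; leave where it is. Origin on its underside.
- brush: Bystander: paint brush lying flat; leave where it is. Origin on its underside.
- pencil: Bystander: flat red carpenter's pencil, 160 x 14 x 8 mm; leave where it is. Origin on its underside.
- offcut: Bystander: light wood strip, 150 x 16 x 12 mm; leave where it is. Origin on its underside.
- screwdriver: Bystander: screwdriver lying flat; leave where it is. Origin on its underside.
Mind the look-alikes: they are no part of the job. Of the things shaped like the lifter, the steel one is meant.

How it is judged:
By the outcome, as a careful person would: the job done as asked, in the order asked, and still so for the second after the job is handed in, with the robot touching nothing.
It also fails if it takes over 64 s, if anything falls off the work surface, if the arm or the gripper's body presses on something with over 40 N, if the wrist force passes 120 N, or if a joint passes its speed limit or range.

## Working session

There is one attempt and no reset: what is moved stays moved. The work goes in short steps, Python scripts to look and compute and a tool call to move; the robot and the scene stay as the last step left them, time stands still between calls to the robot, and variables do not carry over. Pictures are saved under pics/ and viewed, at most 10 in all, crops included, and the job is handed in when it is done.

Besides the shell and the picture viewer there is one more tool, called after "Emit:" in YAML: its name, and indented under it one key for each argument. drive_tool: Moves the arm, as the interface text tells. Its arguments: {"type":"object","properties":{"commands":{"type":"array"},"newtons":{"type":"number"}},"required":["commands"]}

```bash
ls; mkdir -p pics
python3 - <<'E'
from plant import read_state,get_image,bot,regions_of
import cv2,numpy as np
s=read_state();print(s['t'],s['position'],s['tcp_rot'],bot.tcp_to_tips)
for n in('top','side'):
    p=get_image(n);cv2.imwrite(f'pics/{n}0.png',p['img'][:,:,::-1]);print(n,p['fx'],p['cx'],p['cy'],p['cam_to_world'],[k for k in p])
    for l in['lifter','panel','stand','rack','mat_top','lifter_blade']:
        try:
            for r in regions_of(p,l):
                m=r['mask'];v,u=np.nonzero(m&(p['depth']>0));d=p['depth'][v,u]
                c=np.c_[(u-p['cx'])/p['fx']*d,-(v-p['cy'])/p['fy']*d,-d,np.ones(len(d))]@np.array(p['cam_to_world']).T
                print(l,round(r['conf'],2),r['extent'],m.sum(),np.median(c[:,:3],0).round(3))
        except Exception as e: print(l,e)
E
```

```text
pics
0.0 [ 0.16713021 -0.60188686  0.24465202] [-3.14033840e+00  6.89736116e-05  2.70859155e-01] 0.014
top 602.3667599252246 324.09880931529665 242.08587968927952 [[-0.00741853  0.98759479 -0.15684866  0.36767893]
 [-0.99976333 -0.0041173   0.0213617   0.01246116]
 [ 0.02045091  0.15697001  0.9873916   1.45093197]
 [ 0.          0.          0.          1.        ]] ['img', 'depth', 'fx', 'fy', 'cx', 'cy', 'cam_to_world', 'shot']
lifter 0.94 [231.9, 314.3, 299.3, 346.1] 984 [0.382 0.142 0.004]
lifter 0.94 [144.1, 191.4, 203.0, 216.0] 939 [0.689 0.365 0.005]
lifter 0.89 [200.0, 245.3, 271.8, 269.3] 1026 [0.554 0.168 0.009]
panel 0.87 [316.1, 215.9, 353.4, 261.7] 1437 [ 0.603 -0.042  0.044]
stand 0.8 [311.2, 211.4, 360.5, 262.0] 1035 [ 0.592 -0.056  0.01 ]
stand 0.65 [412.5, 213.6, 490.6, 295.6] 4394 [ 0.557 -0.301  0.064]
stand 0.31 [499.8, 238.3, 528.3, 317.9] 446 [ 0.464 -0.459  0.023]
rack 0.94 [408.4, 211.2, 487.3, 293.3] 4402 [ 0.559 -0.301  0.068]
mat_top 0.6 [223.9, 244.1, 278.3, 280.7] 1051 [0.538 0.165 0.004]
lifter_blade 0.76 [144.3, 194.6, 203.0, 219.2] 951 [0.689 0.368 0.00
[... 991 characters left out ...]
 [ 0.564 -0.162  0.01 ]
stand 0.35 [244.2, 411.2, 342.5, 430.9] 1556 [0.482 0.486 0.018]
rack 0.62 [243.5, 235.0, 270.1, 272.3] 686 [0.743 0.06  0.042]
rack 0.55 [331.4, 146.0, 389.1, 223.5] 2996 [ 0.556 -0.271  0.141]
mat_top 0.77 [282.4, 288.8, 327.8, 327.4] 454 [0.525 0.168 0.004]
mat_top 0.48 [286.8, 290.6, 320.4, 320.9] 594 [0.55  0.164 0.008]
mat_top 0.48 [316.6, 347.1, 370.2, 388.8] 1240 [0.406 0.321 0.025]
mat_top 0.34 [292.0, 231.1, 337.1, 260.8] 786 [ 0.602 -0.034  0.044]
lifter_blade 0.59 [287.8, 290.6, 321.8, 320.8] 601 [0.55  0.164 0.008]
lifter_blade 0.58 [350.5, 270.0, 393.7, 333.5] 865 [0.379 0.134 0.005]
lifter_blade 0.55 [193.5, 302.6, 238.2, 376.2] 1183 [0.688 0.357 0.004]
```

View pics/top0.png

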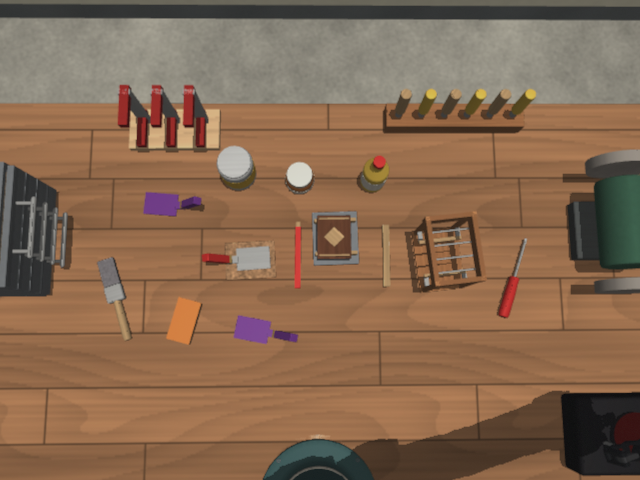

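View pics/side0.png

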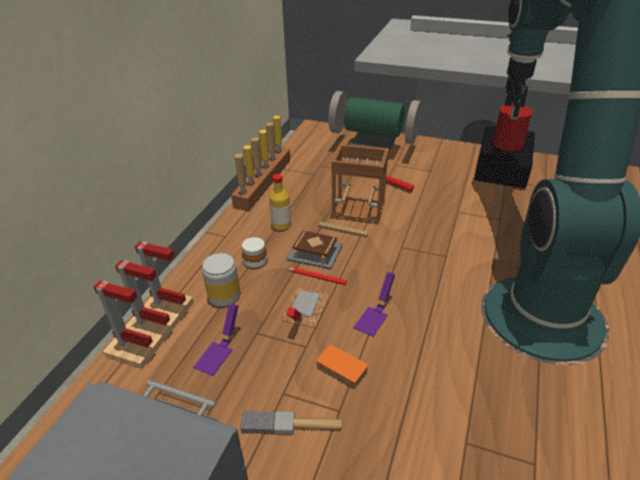

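The top view shows the steel lifter on cork at (237,258), with its handle to the left (+y). The stand and panel are at (335,238) and the rack at (450,252). The purple ones at (172,204) and (265,330) are look-alikes. Next I'll fit rectangles to the regions.

```bash
cat > h.py <<'E'
from plant import read_state,get_image,bot,regions_of
import cv2,numpy as np
def cloud(p):
    v,u=np.mgrid[:480,:640];d=p['depth']
    c=np.stack([(u-p['cx'])/p['fx']*d,-(v-p['cy'])/p['fy']*d,-d,np.ones_like(d)],-1)@np.array(p['cam_to_world']).T
    c=c[...,:3].copy();c[d<=0]=np.nan;return c
def rect(pts,name):
    pts=pts[np.isfinite(pts).all(1)]
    (c,s,a)=cv2.minAreaRect((pts[:,:2]*1000).astype(np.float32));print(name,len(pts),'c',np.round(c,1),'size',np.round(s,1),'ang',round(a,2),'z',np.round(np.median(pts[:,2])*1000,1))
    return c,s,a
def rays(p,u,v,z):
    T=np.array(p['cam_to_world']);d=np.array([(u-p['cx'])/p['fx'],-(v-p['cy'])/p['fy'],-1.])@T[:3,:3].T
    return T[:3,3]+d*(z-T[2,3])/d[2]
E
python3 - <<'E'
from h import *
p=get_image('top');c=cloud(p);im=p['img'].astype(int)
np.savez('top.npz',c=c,img=p['img'])
def box(l,t,r,b): 
    m=np.zeros((480,640),bool);m[t:b,l:r]=1;return m
z=c[...,2]
m=box(305,205,365,270)
rect(c[m&(z>.040)&(z<.05)],'panel top 80x104 z44')
rect(c[m&(z>.005)],'stand 110x130')
b=m&(z>.028)&(z<.039);print('bearer',b.sum());
mk=box(220,235,280,285)
hsv=cv2.cvtColor(p['img'],cv2.COLOR_RGB2HSV)
steel=box(230,240,280,275)&(hsv[...,1]<60)&(hsv[...,2]>110);rect(c[steel],'blade')
ml=box(195,235,280,285)
red=ml&((hsv[...,0]<6)|(hsv[...,0]>174))&(hsv[...,1]>170);rect(c[red],'red');print(np.nanpercentile(c[red],[0,50,100],axis=0))
rect(c[mk&(z>.002)&(z<.02)],'mat 120x90')
mr=box(400,200,500,305)
rect(c[mr&(z>.17)],'rack rim z190')
rect(c[mr&(z>.003)&(z<.02)],'rack base')
for lo,hi in[(.003,.012),(.05,.068),(.135,.16),(.18,.2)]:
    q=c[mr&(z>lo)&(z<hi)];print(lo,len(q),np.round(np.percentile(q,[1,50,99],axis=0)*1000))
crop=[p['img'][205:305,400:500],p['img'][195:295,290:390],p['img'][210:310,190:290]]
cv2.imwrite('pics/c1.png',cv2.resize(np.hstack(crop)[...,::-1],(798,266),interpolation=cv2.INTER_CUBIC))
s=get_image('side')['img'][135:335,250:420]
cv2.imwrite('pics/c2.png',cv2.resize(s[...,::-1],None,fx=3,fy=3,interpolation=cv2.INTER_CUBIC))
E
```

```text
panel top 80x104 z44 1309 c [603.5 -47.5] size [104.6  93.3] ang 2.31 z 44.5
stand 110x130 2449 c [610.3 -44.8] size [144.7 158.4] ang 89.79 z 41.2
bearer 110
blade 784 c [558.8 158.4] size [56.3 89.9] ang 4.73 z 7.1
red 205 c [553.  241.7] size [66.6 24.1] ang 82.75 z 67.7
[[0.54213363 0.20903802 0.00767346]
 [0.551627   0.23537616 0.06766514]
 [0.56909883 0.27323603 0.09164283]]
mat 120x90 1790 c [556.1 162.1] size [143.7 120.2] ang 89.98 z 5.8
rack rim z190 1438 c [ 553.5 -294.8] size [151.1 112.5] ang 6.29 z 189.0
rack base 2671 c [ 573.9 -325.7] size [245.8 260. ] ang 88.72 z 6.3
0.003 2485 [[ 448. -443.    3.]
 [ 566. -308.    6.]
 [ 699. -206.   12.]]
0.05 386 [[ 479. -349.   50.]
 [ 590. -296.   58.]
 [ 627. -238.   66.]]
0.135 445 [[ 475. -347.  140.]
 [ 564. -300.  155.]
 [ 623. -234.  160.]]
0.18 1242 [[ 476. -355.  181.]
 [ 552. -295.  190.]
 [ 630. -234.  196.]]
```

View pics/c1.png

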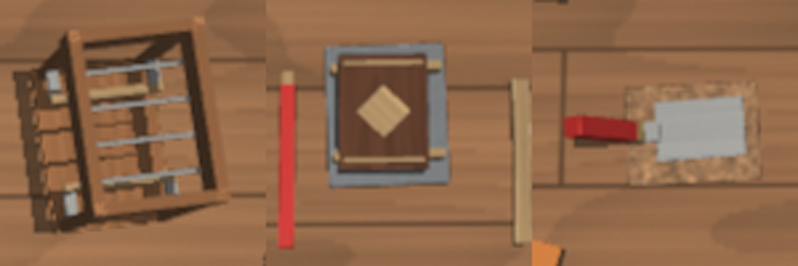

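View pics/c2.png

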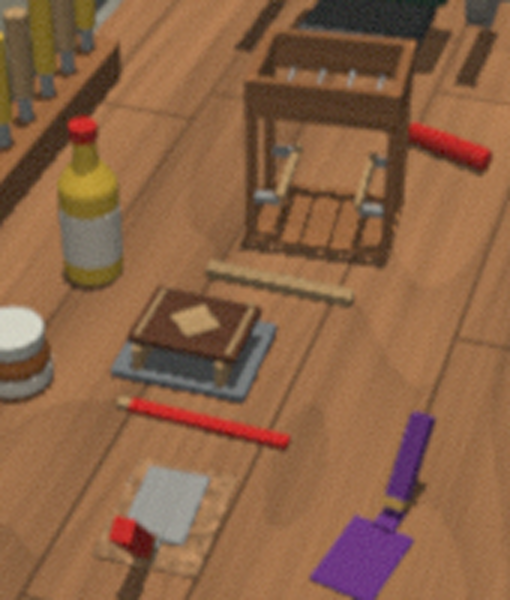

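The crops show the rack's ledges running along image-right with its open mouth facing the stand (+y). The stand's bearers also run along image-right, and the lifter's blade points the same way. Next I'll fit outlines with known-height ray projection.

```bash
cat >> h.py <<'E'
def fitrect(p,mask,z,lx,ly,psi0,name,c0=None):
    """fit rectangle lx (along heading) x ly at height z to mask by IoU of ray-projected grid"""
    from scipy.optimize import minimize
    mask=mask.astype(np.uint8);n,l,st,_=cv2.connectedComponentsWithStats(mask);k=1+np.argmax(st[1:,4]);mask=(l==k)
    v,u=np.nonzero(mask)
    T=np.array(p['cam_to_world']);S=4
    big=cv2.GaussianBlur(cv2.resize(mask.astype(np.float32),None,fx=S,fy=S,interpolation=cv2.INTER_LINEAR),(0,0),2)
    def proj(P):
        q=(P-T[:3,3])@T[:3,:3];return np.stack([p['cx']-p['fx']*q[:,0]/q[:,2],p['cy']+p['fy']*q[:,1]/q[:,2]],1)
    def cost(x):
        c,s=np.cos(x[2]),np.sin(x[2]);L=np.array([[1,1],[1,-1],[-1,-1],[-1,1]])*[lx/2,ly/2]
        P=np.c_[x[0]+L[:,0]*c-L[:,1]*s,x[1]+L[:,0]*s+L[:,1]*c,np.full(4,z)]
        m=np.zeros(big.shape,np.float32);cv2.fillPoly(m,[np.round(((proj(P)+.5)*S-.5)*16).astype(np.int32)],1,shift=4)
        m=cv2.GaussianBlur(m,(0,0),2);return np.minimum(m,big).sum()/-np.maximum(m,big).sum()
    if c0 is None:
        c0=rays(p,u.mean(),v.mean(),z)[:2]
    x0=np.array([c0[0],c0[1],psi0]);sim=x0+np.array([[0,0,0],[.008,0,0],[0,.008,0],[0,0,.1]])
    r=minimize(cost,x0,method='Nelder-Mead',options=dict(initial_simplex=sim,xatol=1e-5,fatol=1e-5))
    print(name,'c',np.round(r.x[:2]*1000,1),'psi',round(np.degrees(r.x[2]),2),'IoU',round(-r.fun,3),'px',mask.sum());return r.x
def box(l,t,r,b): 
    m=np.zeros((480,640),bool);m[t:b,l:r]=1;return m
def fill(m):
    m=cv2.morphologyEx(m.astype(np.uint8),cv2.MORPH_OPEN,np.ones((2,2)));cs,_=cv2.findContours(m,0,2);o=np.zeros_like(m);cv2.drawContours(o,[cv2.convexHull(max(cs,key=cv2.contourArea))],-1,1,-1);return o>0
E
python3 - <<'E'
from h import *
R=np.radians
for n,B in(('top',dict(st=box(305,205,365,270),mat=box(222,235,280,285),bl=box(238,240,275,275),rk=box(400,200,500,305))),('side',dict(st=box(280,225,350,275),mat=box(278,285,332,332),bl=box(288,285,325,325),rk=box(325,140,395,230)))):
    p=get_image(n);c=cloud(p);z=c[...,2];hsv=cv2.cvtColor(p['img'],cv2.COLOR_RGB2HSV).astype(int);h,s,v=hsv[...,0],hsv[...,1],hsv[...,2]
    fitrect(p,fill(B['st']&(z>.0405)&(z<.05)),.044,.080,.104,R(-88),n+' panel')
    fitrect(p,fill(B['st']&(s<70)&(z<.03)),.010,.11,.13,R(-88),n+' stand')
    fitrect(p,fill(B['bl']&(s<50)),.007,.08,.054,R(-85),n+' blade')
    fitrect(p,fill(B['mat']&(z>.0015)&(z<.02)&(h>8)&(h<25)&(v>120)),.004,.12,.09,R(-88),n+' mat')
    fitrect(p,fill(B['rk']&(z>.165)),.19,.11,.15,R(-84),n+' rim')
    np.savez(f'{n}.npz',c=c,img=p['img'])
    q=c[B['rk']&(z>.05)&(z<.067)&(v>120)];print('ledge',np.round(np.percentile(q,[2,50,98],axis=0)*1000))
    red=((h<6)|(h>174))&(s>150)&(box(195,235,240,285) if n=='top' else box(280,300,310,335));q=c[red];q=q[np.isfinite(q[:,0])];print('red',np.round(np.percentile(q,[2,50,98],axis=0)*1000))
E
```

```text
top panel c [601.5 -44.4] psi -88.69 IoU 0.969 px 1463
top stand c [590.4 -43.9] psi -81.71 IoU 0.517 px 1256
top blade c [556.4 148.6] psi -85.89 IoU 0.938 px 745
top mat c [550.  154.3] psi -88.74 IoU 0.631 px 1191
top rim c [ 549.6 -294.7] psi -83.33 IoU 0.932 px 3909
ledge [[ 488. -349.   51.]
 [ 592. -285.   58.]
 [ 613. -240.   65.]]
red [[543. 210.  30.]
 [552. 235.  65.]
 [562. 263.  87.]]
side panel c [599.8 -34.2] psi -87.51 IoU 0.931 px 746
side stand c [600.6 -32.5] psi -88.87 IoU 0.776 px 961
side blade c [554.3 155.5] psi -85.64 IoU 0.885 px 478
side mat c [550.5 161.5] psi -87.66 IoU 0.834 px 1117
side rim c [ 541.6 -252.3] psi -82.36 IoU 0.714 px 1453
ledge [[ 491. -342.   52.]
 [ 588. -279.   60.]
 [ 608. -237.   64.]]
red [[542. 219.  27.]
 [545. 253.  76.]
 [559. 265.  86.]]
```

```bash
cat >> h.py <<'E'
def pix(p,P):
    T=np.array(p['cam_to_world']);q=(np.atleast_2d(P)-T[:3,3])@T[:3,:3];return np.stack([p['cx']-p['fx']*q[:,0]/q[:,2],p['cy']+p['fy']*q[:,1]/q[:,2]],1)
def quad(c,psi,lx,ly,z):
    c_,s=np.cos(psi),np.sin(psi);L=np.array([[1,1],[1,-1],[-1,-1],[-1,1]])*[lx/2,ly/2]
    return np.c_[c[0]+L[:,0]*c_-L[:,1]*s,c[1]+L[:,0]*s+L[:,1]*c_,np.full(4,z)]
E
python3 - <<'E'
from h import *
R=np.radians
Q=[quad((.6015,-.0444),R(-88.7),.08,.104,.044),quad((.6015,-.0444),R(-88.7),.11,.13,.010),quad((.5564,.1486),R(-85.9),.08,.054,.007),quad((.552,.151),R(-88.7),.12,.09,.004),
 quad((.5535,-.2948),R(-83.7),.11,.15,.19),quad((.5535,-.2948),R(-83.7),.11,.15,.008)]
rows=[]
for n,bx in(('top',[(300,200,70),(220,225,70),(403,203,95)]),('side',[(275,215,80),(270,275,70),(318,138,95)])):
    p=get_image(n);S=8
    im=cv2.resize(p['img'][...,::-1],None,fx=S,fy=S,interpolation=cv2.INTER_CUBIC)
    for q in Q: cv2.polylines(im,[np.round((pix(p,q)+.5)*S-.5).astype(np.int32)],True,(0,255,0),3)
    rows.append(np.hstack([cv2.resize(im[y*S:(y+w)*S,x*S:(x+w)*S],(266,266),interpolation=cv2.INTER_AREA) for x,y,w in bx]))
cv2.imwrite('pics/ov1.png',np.vstack(rows))
E
```

```text
(no output)
```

View pics/ov1.png

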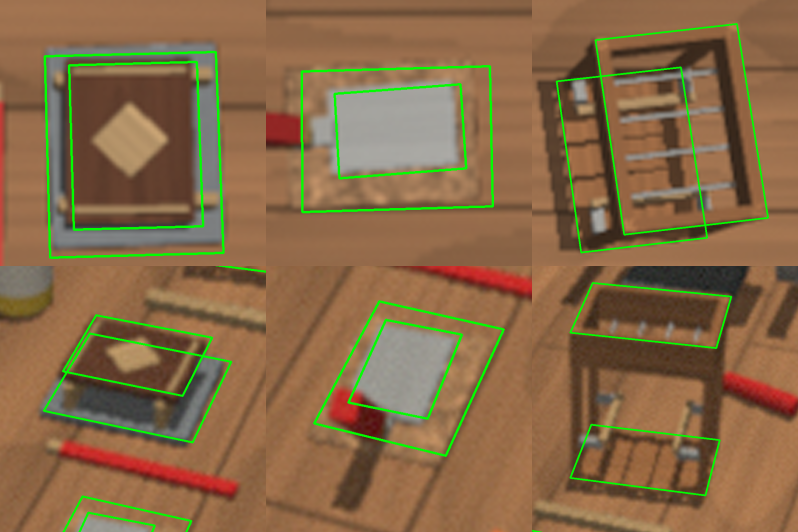

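The overlay shows the rack rim fits in both cameras. The panel and stand fits sit about 2 px too low and to the right, because of depth-edge bias, and my box clipped the blade. I'll refit those by colour and use the panel's diamond.

```bash
sed -i 's/np.ones((2,2))/np.ones((3,3))/' h.py
python3 - <<'E'
from h import *
R=np.radians;tiles=[]
for n,B in(('top',dict(st=box(308,208,362,268),mat=box(222,238,280,282),bl=box(233,240,275,275),di=box(322,225,346,250),rk=box(400,200,500,305))),('side',dict(st=box(280,225,345,275),mat=box(278,285,332,332),bl=box(288,285,325,325),di=box(305,234,325,250),rk=box(325,140,395,230)))):
    p=get_image(n);hsv=cv2.cvtColor(p['img'],cv2.COLOR_RGB2HSV).astype(int);h,s,v=hsv[...,0],hsv[...,1],hsv[...,2]
    fs=[]
    m=B['di']&(v>125);fs.append((fill(m),.044,None));yy,xx=np.nonzero(fill(m));print(n,'diamond',np.round(rays(p,xx.mean(),yy.mean(),.044)*1000,1),m.sum(),xx.mean(),yy.mean())
    m=fill(B['st']&(s<75)&(v>70));a=fitrect(p,m,.010,.11,.13,R(-89),n+' stand')
    m2=fill(B['bl']&(s<60)&(v>110));b=fitrect(p,m2,.0065,.08,.054,R(-85),n+' blade')
    w=(np.median(p['img'][B['mat']],0))
    m3=fill(B['mat']&(((s<140)&(v>140))|(m2)));c=fitrect(p,m3,.004,.12,.09,R(-88),n+' mat')
    S=8;im=cv2.resize(p['img'][...,::-1],None,fx=S,fy=S,interpolation=cv2.INTER_CUBIC)
    for q in [quad(a,a[2],.11,.13,.01),quad(b,b[2],.08,.054,.0065),quad(c,c[2],.12,.09,.004)]:
        cv2.polylines(im,[np.round((pix(p,q)+.5)*S-.5).astype(np.int32)],True,(0,255,0),3)
    for x,y,w in ([(300,200,70),(220,225,70)] if n=='top' else [(275,215,70),(270,275,70)]): tiles.append(cv2.resize(im[y*S:(y+w)*S,x*S:(x+w)*S],(290,290),interpolation=cv2.INTER_AREA))
cv2.imwrite('pics/ov2.png',np.vstack([np.hstack(tiles[:2]),np.hstack(tiles[2:])]))
E
```

```text
top diamond [604.9 -41.1  44. ] 221 333.8 236.3181818181818
top stand c [557.4 -46.5] psi -87.2 IoU 0.19 px 467
top blade c [559.2 153.7] psi -85.23 IoU 0.9 px 831
top mat c [559.  166.1] psi -91.02 IoU 0.79 px 2364
side diamond [605.1 -41.4  44. ] 112 314.4864864864865 241.45945945945945
side stand c [604.7 -36.4] psi -88.34 IoU 0.771 px 952
side blade c [558.3 153. ] psi -84.24 IoU 0.877 px 486
side mat c [554.9 154.7] psi -89.5 IoU 0.675 px 1796
```

View pics/ov2.png

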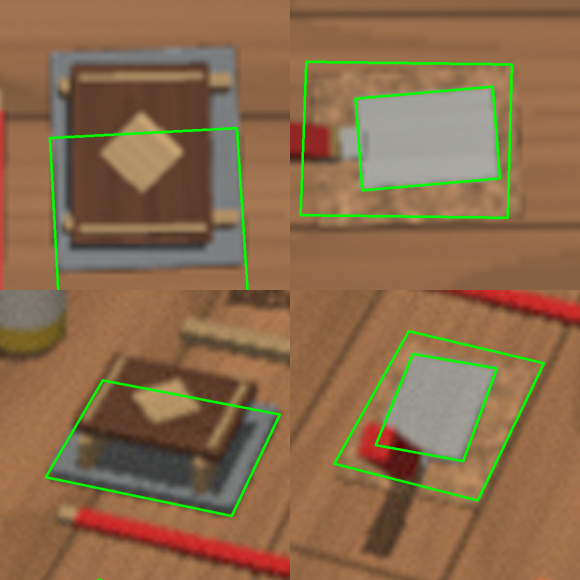

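The diamond puts the panel centre at (605,-41) from both cameras. The blade is at (559,153), yaw −85.2°, and the rack at (553.5,-295), yaw −83.7°. Now I'll start moving: yaw first, then travel above the handle.

Emit:
drive_tool:
  commands:
    - [0, 0, 0, -0.139, 1]
    - [0, 0, 0, -0.139, 1]
    - [0, 0, 0, -0.139, 1]
    - [0, 0, 0, -0.139, 1]
    - [0, 0, 0, -0.139, 1]
    - [0, 0, 0, -0.139, 1]
    - [0, 0, 0, -0.139, 1]
    - [0, 0, 0, -0.139, 1]
    - [0, 0, 0, -0.139, 1]
    - [0, 0, 0, -0.135, 1]
  newtons: 80

```text
t: 2.1
position: [0.1672, -0.6022, 0.2453]
tcp_rot: [-3.142, -0.0, 1.663]
contact_force: [-0.3, -0.4, -0.8]
finger_gap: 1.003
grasp_force: 0.0
```

Emit:
drive_tool:
  commands:
    - [38, 22, 0, 0, 1]
    - [38, 22, 0, 0, 1]
    - [38, 22, 0, 0, 1]
    - [38, 22, 0, 0, 1]
    - [38, 22, 0, 0, 1]
    - [38, 22, 0, 0, 1]
    - [38, 22, 0, 0, 1]
    - [38, 22, 0, 0, 1]
    - [38, 22, 0, 0, 1]
    - [38, 22, 0, 0, 1]

```text
t: 3.1
position: [0.3542, -0.2031, 0.2455]
tcp_rot: [3.141, 0.001, 1.657]
contact_force: [0.6, 0.6, 0.2]
finger_gap: 0.995
grasp_force: 0.0
```

Emit:
drive_tool:
  commands:
    - [38, 22, 0, 0, 1]
    - [38, 22, 0, 0, 1]
    - [38, 22, 0, 0, 1]
    - [38, 22, 0, 0, 1]
    - [38, 22, 0, 0, 1]
    - [38, 22, 0, 0, 1]
    - [38, 22, 0, 0, 1]
    - [38, 22, 0, 0, 1]
    - [38, 22, 0, 0, 1]
    - [38, 22, 0, 0, 1]

```text
t: 4.1
position: [0.5409, 0.1943, 0.2451]
tcp_rot: [-3.142, 0.0, 1.656]
contact_force: [0.5, -0.7, 0.4]
finger_gap: 1.0
grasp_force: 0.0
```

Emit:
drive_tool:
  commands:
    - [27, 7.5, 0, 0, 1]
    - [26, 7, 0, 0, 1]
    - [0, 0, 40, 0, 1]
    - [0, 0, 40, 0, 1]
    - [0, 0, 25, 0, 1]
    - [0, 0, 0, 0, 1]
    - [0, 0, 0, 0, 1]

```text
t: 4.8
position: [0.5504, 0.2471, 0.1411]
tcp_rot: [3.142, -0.0, 1.657]
contact_force: [0.4, -0.0, -0.3]
finger_gap: 0.998
grasp_force: 0.0
```

Run:
```python
from h import *
s=read_state();print(s['position'],s['tcp_rot'])
p=get_image('side');cv2.imwrite('pics/g1.png',cv2.resize(p['img'][200:360,230:390,::-1],None,fx=3.5,fy=3.5,interpolation=cv2.INTER_CUBIC))
```

```text
[0.55036686 0.24713947 0.14110792] [ 3.14152153e+00 -4.31051439e-04  1.65690952e+00]
```

View pics/g1.png

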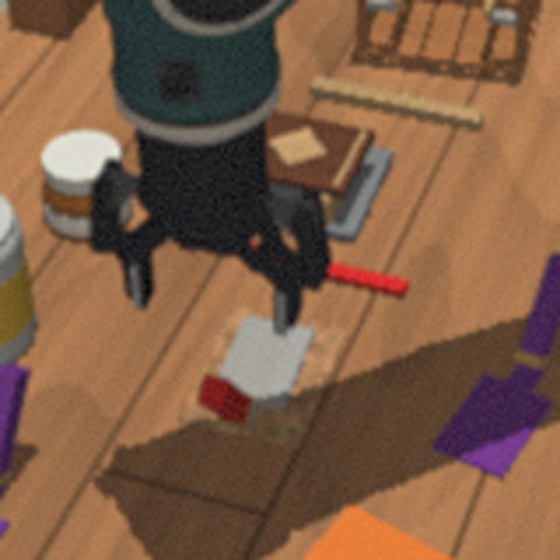

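The handle sits midway between the open fingers, at about (225,400) in the crop. I'll descend and close.

Emit:
drive_tool:
  commands:
    - [0, 0, 30, 0, 1]
    - [0, 0, 30, 0, 1]
    - [0, 0, 19, 0, 1]
    - [0, 0, 0, 0, 1]
    - [0, 0, 0, 0, -1]
    - [0, 0, 0, 0, -1]
    - [0, 0, 0, 0, -1]
    - [0, 0, 0, 0, -1]
    - [0, 0, 0, 0, -1]
    - [0, 0, 0, 0, -1]

```text
t: 5.85
position: [0.5505, 0.247, 0.0619]
tcp_rot: [3.141, -0.0, 1.657]
contact_force: [-0.8, 0.2, 6.4]
finger_gap: 0.197
grasp_force: 77.8
```

Emit:
drive_tool:
  commands:
    - [0, 0, 0, 0, -1]
    - [0, 0, 0, 0, -1]
    - [0, 0, 0, 0, -1]
    - [0, 0, 0, 0, -1]

```text
t: 6.25
position: [0.5505, 0.247, 0.0619]
tcp_rot: [3.141, -0.0, 1.657]
contact_force: [-0.4, -0.6, 6.7]
finger_gap: 0.198
grasp_force: 77.8
```

Emit:
drive_tool:
  commands:
    - [0, 0, -10, 0, -1]
    - [0, 0, -25, 0, -1]
    - [0, 0, -30, 0, -1]
    - [0, 0, -35, 0, -1]
    - [0, 0, 0, 0, -1]
    - [0, 0, 0, 0, -1]

```text
t: 6.85
position: [0.5503, 0.2467, 0.162]
tcp_rot: [3.14, -0.0, 1.657]
contact_force: [-0.0, -0.1, -1.4]
finger_gap: 0.2
grasp_force: 78.2
```

Run:
```python
from h import *
s=read_state();print(s['position'],s['tcp_rot'],s['finger_gap'])
t=[]
for n,x,y in(('top',210,215),('side',245,230)):
    p=get_image(n);hsv=cv2.cvtColor(p['img'],cv2.COLOR_RGB2HSV).astype(int);c=cloud(p)
    m=(c[...,2]>.085)&(c[...,2]<.13)&(hsv[...,1]<60)&box(x,y,x+100,y+100)&(hsv[...,2]>100)
    m=cv2.erode(m.astype(np.uint8),np.ones((3,3)))>0
    q=c[m];print(n,len(q),np.round(np.median(q,0)*1000,1));
    A=np.c_[q[:,:2]-q[:,:2].mean(0),np.ones(len(q))];print('slope',np.linalg.lstsq(A,q[:,2],rcond=None)[0].round(4))
    np.savez(n+'1.npz',img=p['img'],c=c)
    t.append(cv2.resize(p['img'][y:y+100,x:x+100,::-1],(395,395),interpolation=cv2.INTER_CUBIC))
cv2.imwrite('pics/g2.png',np.hstack(t))
```

```text
[0.55032999 0.24672298 0.16201765] [ 3.14046318e+00 -3.32536394e-05  1.65656302e+00] 0.2003706943502086
top 312 [568.  132.5 107.1]
slope [-0.0091  0.0088  0.1071]
side 63 [539.3 157.4 106.3]
slope [-0.0327  0.0091  0.1061]
```

View pics/g2.png

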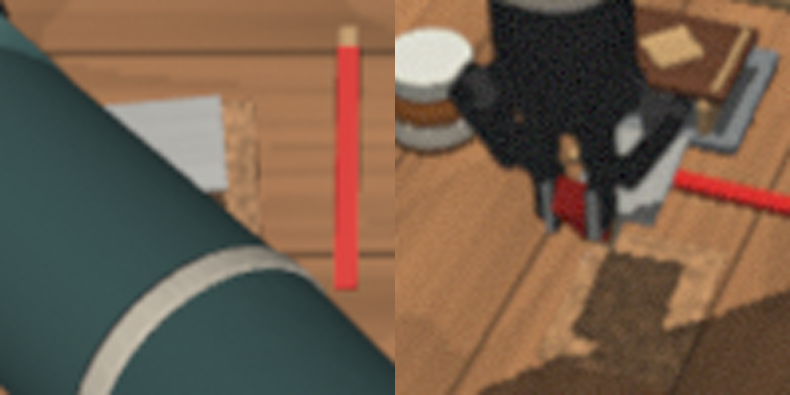

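The lifter is held level, blade top at 107 mm as expected. Now the panel and stand yaw from sub-pixel edges in the stored picture.

Run:
```python
from h import *
p=get_image('top')
img=np.load('top.npz')['img'];g=img.astype(float);V=g.max(2);sat=(g.max(2)-g.min(2));hsv=cv2.cvtColor(img,cv2.COLOR_RGB2HSV)
# saturation separates panel/wood from grey plate
S=hsv[...,1].astype(float)
for r in (219,224,230,237,244,250,255): print(r,'V',V[r,308:362].astype(int).tolist(),'\n   S',S[r,308:362].astype(int).tolist())
W=lambda u,v,z:np.round(rays(p,u,v,z)*1000,1)
cs=[(51,53),(237,47),(57,270),(244,264)];P=[W(300+(a+.5)/4.143-.5,200+(b+.5)/4.143-.5,.01) for a,b in cs];print('stand',P,np.mean(P,0))
print('tip',[W(210+a/3.95,215+b/3.95,.107) for a,b in((220,97),(228,190))])
print('mat',W(250.7,260.4,.004))
```

```text
219 V [142, 142, 142, 129, 114, 128, 148, 167, 136, 85, 106, 125, 136, 133, 133, 134, 134, 135, 135, 135, 136, 135, 134, 135, 134, 134, 134, 134, 133, 133, 133, 134, 135, 135, 134, 133, 125, 115, 114, 113, 110, 101, 133, 173, 173, 173, 173, 162, 130, 123, 142, 142, 142, 142] 
   S [127, 129, 127, 115, 31, 10, 65, 98, 103, 123, 125, 114, 113, 113, 113, 114, 114, 113, 115, 113, 114, 115, 112, 113, 114, 114, 114, 114, 113, 113, 115, 114, 113, 113, 114, 113, 112, 115, 114, 115, 121, 131, 113, 108, 106, 108, 106, 83, 51, 106, 127, 127, 127, 127]
224 V [130, 130, 128, 117, 108, 128, 120, 97, 65, 78, 99, 98, 96, 96, 95, 97, 98, 99, 100, 99, 101, 99, 93, 93, 97, 100, 98, 96, 96, 96, 98, 97, 97, 101, 101, 97, 94, 97, 98, 96, 93, 94, 97, 111, 127, 128, 128, 128, 120, 125, 141, 140, 140, 140] 
   S [127, 127, 128, 120, 31, 8, 4, 13, 35, 111, 137, 135, 135, 135, 137, 134, 135, 137, 138, 137, 134, 137, 134, 137, 134, 138, 138, 133, 135, 135, 135, 137, 137, 139, 136, 137, 136, 134, 138, 138, 134, 136, 63, 7, 8, 8, 8, 8, 6, 75, 128, 128, 128, 128]
230 V [148, 148, 147, 135, 117, 125, 130, 112, 63, 
[... 2075 characters left out ...]
, 160, 159, 159, 159, 160, 159, 160, 159, 160, 160, 160, 160, 157, 152, 152, 151, 152, 151, 152, 152, 153, 153, 152, 152, 152, 153, 137, 102, 96, 98, 97, 97, 102, 112, 122, 126, 143, 161, 161] 
   S [129, 129, 129, 129, 127, 21, 2, 75, 102, 115, 126, 114, 107, 107, 107, 107, 106, 107, 107, 108, 107, 107, 107, 107, 108, 108, 108, 107, 107, 107, 106, 107, 108, 109, 107, 108, 108, 107, 107, 107, 108, 112, 120, 61, 13, 11, 11, 10, 7, 4, 34, 125, 128, 128]
stand [array([670. ,  10.4,  10. ]), array([673.3, -99.3,  10. ]), array([541.3,   7.5,  10. ]), array([ 544.3, -101.4,   10. ])] [607.225 -45.7    10.   ]
tip [array([587.5, 115.2, 107. ]), array([534. , 110.2, 107. ])]
mat [553.5 158.8   4. ]
```

Run:
```python
from h import *
p=get_image('top');img=np.load('top.npz')['img'];S=cv2.cvtColor(img,cv2.COLOR_RGB2HSV)[...,1].astype(float)
def edge(rows,a,b,z,thr=70):
    out=[]
    for r in rows:
        l=S[r,a:b];k=np.nonzero((l[:-1]-thr)*(l[1:]-thr)<0)[0]
        if len(k)==1: out.append(rays(p,a+k[0]+(thr-l[k[0]])/(l[k[0]+1]-l[k[0]]),r,z)[:2]*1000)
    o=np.array(out);f=np.polyfit(o[:,0],o[:,1],1);res=np.polyval(f,o[:,0])-o[:,1];g=abs(res)<1.5;f=np.polyfit(o[g,0],o[g,1],1)
    print(len(o),g.sum(),'psi',round(np.degrees(np.arctan(f[0]))-90,2),'y at x=605',round(np.polyval(f,605),1),'rms',res[g].std().round(2))
edge(range(222,250),314,321,.0395);edge(range(222,250),346,354,.044)
print('plate');edge(range(218,260),309,315,.010);edge(range(218,260),355,362,.010)
# diamond rows/cols symmetric: strip lines
V=img.max(2).astype(float)
for a,b in((216,223),(251,259)):
    o=[]
    for c in range(322,344):
        w=np.clip(V[a:b,c]-110,0,None);o.append(rays(p,c,(w*np.arange(a,b)).sum()/w.sum(),.044)[:2]*1000)
    o=np.array(o);f=np.polyfit(o[:,1],o[:,0],1);print('strip psi',round(-90-np.degrees(np.arctan(f[0])),2),'x at y=-41',np.polyval(f,-41).round(1))
```

```text
27 26 psi -89.92 y at x=605 -0.7 rms 0.22
28 28 psi -89.74 y at x=605 -79.9 rms 0.36
plate
39 39 psi -88.51 y at x=605 10.2 rms 0.28
35 35 psi -88.41 y at x=605 -100.2 rms 0.28
strip psi -89.54 x at y=-41 649.2
strip psi -89.87 x at y=-41 561.3
```

Emit:
drive_tool:
  commands:
    - [0, 0, 0, 0.04, -1]
    - [0, 0, 0, 0.043, -1]
    - [-24, 18, 0, 0, -1]
    - [-24, 18, 0, 0, -1]
    - [-24, 18, 0, 0, -1]
    - [0, 0, 25, 0, -1]
    - [0, 0, 30, 0, -1]
    - [0, 0, 28, 0, -1]
    - [0, 0, 0, 0, -1]
    - [0, 0, 0, 0, -1]

```text
t: 8.05
position: [0.6041, 0.1754, 0.0784]
tcp_rot: [-3.14, -0.0, 1.574]
contact_force: [0.3, 0.5, -0.5]
finger_gap: 0.198
grasp_force: 78.3
```

Run:
```python
from h import *
s=read_state();print(s['t'],s['position'],s['tcp_rot'])
p=get_image('top');c=cloud(p);hsv=cv2.cvtColor(p['img'],cv2.COLOR_RGB2HSV).astype(int)
m=(c[...,2]>.016)&(c[...,2]<.032)&(hsv[...,1]<60)&(hsv[...,2]>90)&box(230,200,311,290);q=c[cv2.erode(m.astype(np.uint8),np.ones((2,2)))>0]
print(len(q));rect(q,'blade') if len(q)>10 else 0;print(np.round(np.percentile(q,[2,50,98],axis=0)*1000,1))
t=[p['img'][190:290,250:350,::-1]]
p=get_image('side');t.append(p['img'][190:290,270:370,::-1])
cv2.imwrite('pics/s1.png',np.hstack([cv2.resize(a,(395,395),interpolation=cv2.INTER_CUBIC) for a in t]))
```

```text
8.05 [0.60414513 0.17536686 0.07837913] [-3.14042245e+00 -2.74116669e-04  1.57426014e+00]
32
blade 32 c [623.3  49.3] size [21.8 11.4] ang 52.15 z 23.3
[[613.4  44.1  18.3]
 [622.1  49.   23.3]
 [627.2  59.5  26.5]]
```

View pics/s1.png

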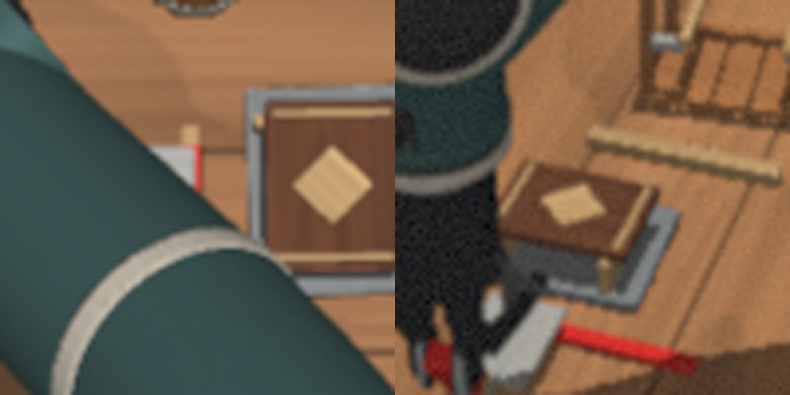

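The blade is level with its top at 23 mm, lined up with the gap in front of the stand. I'll insert it, then lift slowly.

Emit:
drive_tool:
  commands:
    - [-10, 0.5, 0, 0, -1]
    - [-14, 0, 0, 0, -1]
    - [-14, 0, 0, 0, -1]
    - [-14, 0, 0, 0, -1]
    - [-14, 0, 0, 0, -1]
    - [-14, 0, 0, 0, -1]
    - [-14, 0, 0, 0, -1]
    - [-10, 0, 0, 0, -1]
    - [-6, 0, 0, 0, -1]
    - [0, 0, 0, 0, -1]

```text
t: 9.15
position: [0.6053, 0.0641, 0.0782]
tcp_rot: [-3.141, 0.0, 1.573]
contact_force: [0.1, 0.0, -0.5]
finger_gap: 0.2
grasp_force: 78.3
```

Emit:
drive_tool:
  commands:
    - [0, 0, -4, 0, -1]
    - [0, 0, -4, 0, -1]
    - [0, 0, -1.5, 0, -1]
    - [0, 0, -1.5, 0, -1]
    - [0, 0, -1.5, 0, -1]
    - [0, 0, -1.5, 0, -1]
    - [0, 0, -1.5, 0, -1]
    - [0, 0, -1.5, 0, -1]
    - [0, 0, -3, 0, -1]
    - [0, 0, 0, 0, -1]

```text
t: 10.15
position: [0.6054, 0.0651, 0.0987]
tcp_rot: [3.141, -0.0, 1.574]
contact_force: [-0.4, 0.2, -1.6]
finger_gap: 0.196
grasp_force: 78.3
```

Emit:
drive_tool:
  commands:
    - [0, 0, -4, 0, -1]
    - [0, 0, -6, 0, -1]
    - [0, 0, -8, 0, -1]
    - [0, 0, -7, 0, -1]
    - [0, 0, -4, 0, -1]
    - [0, 0, -2, 0, -1]
    - [0, 0, 0, 0, -1]
    - [0, 0, 0, 0, -1]

```text
t: 10.95
position: [0.6051, 0.065, 0.1291]
tcp_rot: [-3.141, -0.0, 1.574]
contact_force: [0.1, -0.8, -2.7]
finger_gap: 0.2
grasp_force: 78.3
```

```bash
cat >> h.py <<'E'
def panel(p,z,B):
    c=cloud(p);hsv=cv2.cvtColor(p['img'],cv2.COLOR_RGB2HSV).astype(int)
    m=(abs(c[...,2]-z)<.012)&(hsv[...,2]>125)&(hsv[...,1]>80)&B
    n,l,st,ce=cv2.connectedComponentsWithStats(m.astype(np.uint8));o=sorted(range(1,n),key=lambda i:-st[i,4])[:4]
    for i in o:
        if st[i,4]>15: print('comp',st[i].tolist(),np.round(rays(p,*ce[i],z)*1000,1))
    q=c[B&(abs(c[...,2]-z)<.008)];q=q[np.isfinite(q[:,0])];A=np.c_[q[:,:2]-q[:,:2].mean(0),np.ones(len(q))];print('plane',len(q),np.linalg.lstsq(A,q[:,2],rcond=None)[0].round(4))
E
python3 - <<'E'
from h import *
s=read_state();print(s['t'],s['position'],s['tcp_rot'])
t=[]
for n,x,y in(('top',290,185),('side',270,170)):
    p=get_image(n);print(n);panel(p,.084,box(x,y,x+100,y+100));t.append(p['img'][y:y+100,x:x+100,::-1])
cv2.imwrite('pics/s2.png',np.hstack([cv2.resize(a,(395,395),interpolation=cv2.INTER_CUBIC) for a in t]))
E
```

```text
10.95 [0.60507411 0.06495598 0.129062  ] [-3.14118359e+00 -4.05661785e-05  1.57376024e+00]
top
comp [332, 214, 18, 3, 37] [649.3 -55.7  84. ]
plane 371 [-0.004   0.0293  0.083 ]
side
comp [313, 227, 10, 9, 46] [593.9 -40.2  84. ]
comp [325, 226, 11, 16, 45] [560.  -40.1  84. ]
plane 540 [ 0.0132 -0.0038  0.0829]
```

View pics/s2.png

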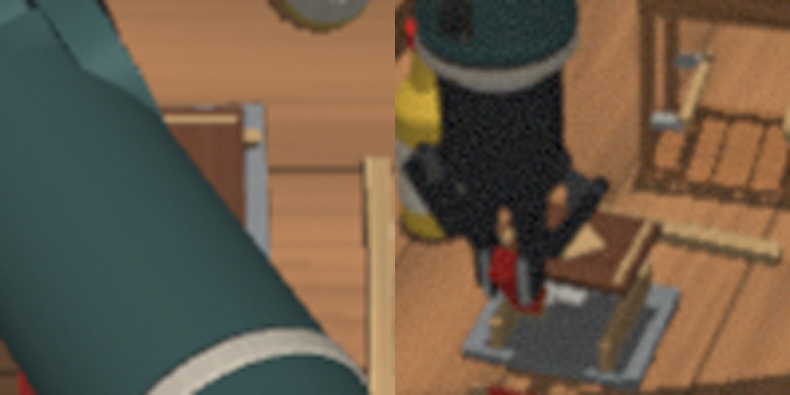

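The panel sits level on the blade, and its light strip is still at x=560, so it hasn't slipped. Before moving I'll refine the rack pose with an edge fit over both stored, unoccluded pictures.

```bash
cat > rk.py <<'E'
from h import *
from scipy.optimize import minimize
def segs():
    L=[]
    def rc(x0,x1,y0,y1,z):
        q=[(x0,y0),(x1,y0),(x1,y1),(x0,y1)]
        for i in range(4): L.append((*q[i],z,*q[(i+1)%4],z))
    rc(-.055,.055,-.075,.075,.19);rc(-.055,.055,-.075,.075,.008)
    for s in(-.04,.04): rc(-.05,.05,s-.004,s+.004,.06)
    L.append((-.055,-.075,.15,-.055,.075,.15))
    return L
P=np.concatenate([np.linspace(s[:3],s[3:],40) for s in segs()])
for names in(['top'],['side'],['top','side']):
    D=[]
    for n in names:
        p=get_image(n);g=cv2.cvtColor(np.load(n+'.npz')['img'],cv2.COLOR_RGB2LAB).astype(np.float32)
        if n=='side': g=cv2.GaussianBlur(g,(0,0),.7)
        m=sum(np.hypot(cv2.Sobel(g[...,k],5,1,0),cv2.Sobel(g[...,k],5,0,1)) for k in range(3));D.append((p,cv2.GaussianBlur(m,(0,0),.7)))
    def cost(x,full=False):
        c,s=np.cos(x[2]),np.sin(x[2]);W=np.c_[x[0]+P[:,0]*c-P[:,1]*s,x[1]+P[:,0]*s+P[:,1]*c,P[:,2]];t=0
        for p,m in D:
            u=pix(p,W).astype(np.float32);t+=cv2.remap(m,u[:,0][None],u[:,1][None],1).clip(0,300).mean()
        return -t
    best=min((minimize(cost,np.array([.5535+a,-.2948+b,np.radians(-83.7)]),method='Nelder-Mead',options=dict(initial_simplex=np.array([.5535+a,-.2948+b,np.radians(-83.7)])+np.array([[0,0,0],[.004,0,0],[0,.004,0],[0,0,.03]]))) for a in(-.004,0,.004) for b in(-.004,0,.004)),key=lambda r:r.fun)
    print(names,np.round(best.x[:2]*1000,1),np.degrees(best.x[2]).round(2),best.fun.round(1),cost(np.array([.5535,-.2948,np.radians(-83.7)])).round(1))
E
python3 rk.py
```

```text
['top'] [ 554.5 -294.2] -83.15 -183.5 -180.1
['side'] [ 554.5 -295.2] -82.95 -140.0 -138.7
['top', 'side'] [ 554.5 -294.2] -83.12 -323.3 -318.8
```

Emit:
drive_tool:
  commands:
    - [0, 0, 0, -0.015, -1]
    - [0, 0, 0, -0.025, -1]
    - [0, 0, 0, -0.035, -1]
    - [0, 0, 0, -0.026, -1]
    - [0, 0, 0, -0.015, -1]
    - [0, 0, 0, 0, -1]

```text
t: 11.85
position: [0.6052, 0.065, 0.1293]
tcp_rot: [-3.142, -0.0, 1.69]
contact_force: [0.1, -0.3, -2.5]
finger_gap: 0.201
grasp_force: 78.3
```

Emit:
drive_tool:
  commands:
    - [-4.6, -3.3, 0, 0, -1]
    - [-9.3, -6.6, 0, 0, -1]
    - [-13.9, -9.9, 0, 0, -1]
    - [-18.6, -13.3, 0, 0, -1]
    - [-18.6, -13.3, 0, 0, -1]
    - [-18.6, -13.3, 0, 0, -1]
    - [-18.6, -13.3, 0, 0, -1]
    - [-13.9, -9.9, 0, 0, -1]
    - [-9.3, -6.6, 0, 0, -1]
    - [-4.6, -3.3, 0, 0, -1]

```text
t: 12.85
position: [0.5278, -0.0765, 0.1293]
tcp_rot: [-3.141, 0.0, 1.688]
contact_force: [0.7, 0.2, -1.8]
finger_gap: 0.196
grasp_force: 78.3
```

Emit:
drive_tool:
  commands:
    - [0, 0, 0, 0, -1]
    - [0, 0, 0, 0, -1]

```text
t: 13.05
position: [0.5287, -0.0745, 0.1294]
tcp_rot: [3.141, -0.0, 1.69]
contact_force: [-0.3, 0.9, -1.8]
finger_gap: 0.194
grasp_force: 78.3
```

Run:
```python
from h import *
s=read_state();print(s['t'],s['position'],s['tcp_rot'])
lx=-np.array([np.cos(s['tcp_rot'][2]),np.sin(s['tcp_rot'][2])]);print('panel pred',(s['position'][:2]+.1058*lx)*1000)
t=[]
for n,x,y in(('top',350,185),('side',290,150)):
    p=get_image(n);print(n);panel(p,.083,box(x,y,x+(65 if n=='top' else 100),y+100));t.append(p['img'][y:y+100,x:x+100,::-1])
cv2.imwrite('pics/r1.png',np.hstack([cv2.resize(a,(395,395),interpolation=cv2.INTER_CUBIC) for a in t]))
```

```text
13.05 [ 0.52874492 -0.07447553  0.12939031] [ 3.14125433e+00 -3.26463295e-04  1.69041325e+00]
panel pred [ 541.37022961 -179.51952809]
top
plane 175 [-0.0136 -0.0057  0.083 ]
side
comp [365, 202, 5, 14, 31] [ 497.3 -186.2   83. ]
plane 379 [-0.0032 -0.0115  0.0827]
```

View pics/r1.png

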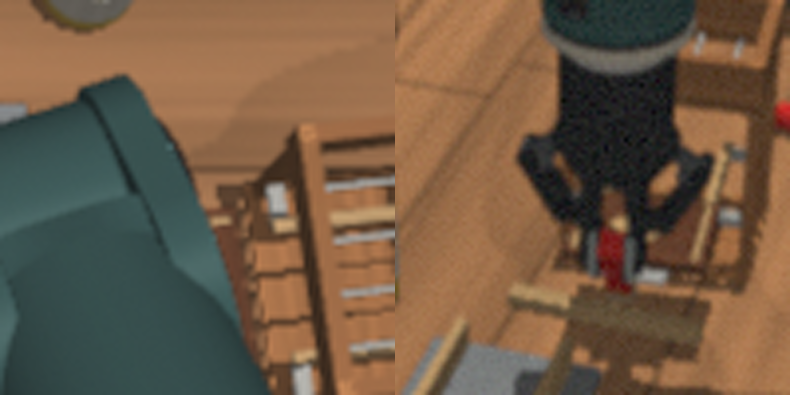

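The panel is level in front of the bay, and its strip is within 2 mm of where I predicted. I'll insert it.

Emit:
drive_tool:
  commands:
    - [-4, 0, 0, 0, -1]
    - [-8, 0, 0, 0, -1]
    - [-12, 0, 0, 0, -1]
    - [-16, 0, 0, 0, -1]
    - [-16, 0, 0, 0, -1]
    - [-16, -0.4, 0, 0, -1]
    - [-16, 0, 0, 0, -1]
    - [-12, 0, 0, 0, -1]
    - [-8, 0, 0, 0, -1]
    - [-5, 0, 0, 0, -1]

```text
t: 14.15
position: [0.5416, -0.188, 0.1292]
tcp_rot: [-3.142, -0.0, 1.689]
contact_force: [0.1, 0.6, -2.3]
finger_gap: 0.195
grasp_force: 78.3
```

Emit:
drive_tool:
  commands:
    - [-2.7, 0, 0, 0, -1]
    - [0, 0, 0, 0, -1]
    - [0, 0, 0, 0, -1]

```text
t: 14.45
position: [0.5419, -0.1895, 0.1293]
tcp_rot: [3.142, -0.0, 1.69]
contact_force: [-1.1, 0.1, -1.4]
finger_gap: 0.195
grasp_force: 78.3
```

Run:
```python
from h import *
s=read_state();print(s['t'],s['position'],s['tcp_rot'],s['contact_force'])
lx=-np.array([np.cos(s['tcp_rot'][2]),np.sin(s['tcp_rot'][2])]);print('panel pred',(s['position'][:2]+.1058*lx)*1000)
t=[]
for n,x,y in(('top',400,200),('side',310,140)):
    p=get_image(n);print(n);panel(p,.083,box(x,y,x+100,y+100));t.append(p['img'][y:y+100,x:x+100,::-1]);np.savez(n+'2.npz',img=p['img'],c=cloud(p))
cv2.imwrite('pics/r2.png',np.hstack([cv2.resize(a,(395,395),interpolation=cv2.INTER_CUBIC) for a in t]))
```

```text
14.45 [ 0.54188186 -0.18948061  0.12930872] [ 3.14158135e+00 -1.97924548e-04  1.69046452e+00] [-1.05640414  0.13479925 -1.39719359]
panel pred [ 554.51255901 -294.52396158]
top
plane 0 [0. 0. 0.]
side
plane 366 [0.0011 0.0004 0.0828]h.py:48: RuntimeWarning: Mean of empty slice.
  q=c[B&(abs(c[...,2]-z)<.008)];q=q[np.isfinite(q[:,0])];A=np.c_[q[:,:2]-q[:,:2].mean(0),np.ones(len(q))];print('plane',len(q),np.linalg.lstsq(A,q[:,2],rcond=None)[0].round(4))
  ret = um.true_divide(
```

Emit:
drive_tool:
  commands:
    - [0, 0, 4, 0, -1]
    - [0, 0, 5, 0, -1]
    - [0, 0, 2, 0, -1]
    - [0, 0, 1, 0, -1]
    - [0, 0, 1, 0, -1]
    - [0, 0, 1, 0, -1]
    - [0, 0, 1, 0, -1]
    - [0, 0, 1, 0, -1]
    - [0, 0, 1, 0, -1]
    - [0, 0, 1, 0, -1]

```text
t: 15.55
position: [0.5419, -0.1901, 0.1112]
tcp_rot: [3.142, 0.0, 1.69]
contact_force: [1.2, 0.5, -1.4]
finger_gap: 0.199
grasp_force: 78.3
```

Emit:
drive_tool:
  commands:
    - [0, 0, 2, 0, -1]
    - [0, 0, 1, 0, -1]
    - [0, 0, 0, 0, -1]

```text
t: 15.85
position: [0.5418, -0.19, 0.1081]
tcp_rot: [-3.141, -0.0, 1.69]
contact_force: [0.2, 0.5, -1.5]
finger_gap: 0.199
grasp_force: 78.3
```

Run:
```python
from h import *
s=read_state();print(s['t'],s['position'],s['contact_force'])
p=get_image('side');c=cloud(p);hsv=cv2.cvtColor(p['img'],cv2.COLOR_RGB2HSV).astype(int);z=c[...,2]
B=box(310,140,410,240)
for lo,hi in((.062,.078),(.045,.056)):
    q=c[B&(z>lo)&(z<hi)&(c[...,1]<-.2)&(c[...,1]>-.35)];A=np.c_[q[:,:2]-q[:,:2].mean(0),np.ones(len(q))];print(lo,len(q),np.median(q[:,2]).round(4),np.linalg.lstsq(A,q[:,2],rcond=None)[0].round(4))
    print(np.round(np.percentile(q,[2,50,98],axis=0)*1000))
```

```text
15.85 [ 0.54177319 -0.19000815  0.10809001] [ 0.1987805   0.45839197 -1.47379187]
0.062 329 0.0693 [-0.0002 -0.0059  0.0692]
[[ 478. -341.   63.]
 [ 525. -279.   69.]
 [ 618. -206.   76.]]
0.045 128 0.0527 [-0.003   0.021   0.0521]
[[ 478. -346.   46.]
 [ 530. -249.   53.]
 [ 620. -221.   56.]]
```

The panel is on the ledges, level with its top at 69.3 mm, and the blade is about 7 mm lower and free. I'll draw it out.

Emit:
drive_tool:
  commands:
    - [3, 0, 0, 0, -1]
    - [7, 0, 0, 0, -1]
    - [12, 0, 0, 0, -1]
    - [18, 0, 0, 0, -1]
    - [20, 0, 0, 0, -1]
    - [20, 0, 0, 0, -1]
    - [20, 0, 0, 0, -1]
    - [20, 0, 0, 0, -1]
    - [20, 0, 0, 0, -1]
    - [10, 0, 0, 0, -1]

```text
t: 16.9
position: [0.5236, -0.0385, 0.1085]
tcp_rot: [3.141, -0.0, 1.692]
contact_force: [0.4, 0.6, -1.4]
finger_gap: 0.198
grasp_force: 78.3
```

Emit:
drive_tool:
  commands:
    - [0, 0, -20, 0, -1]
    - [15, 0, -40, 0, -1]
    - [30, 0, -30, 0, -1]
    - [40, 0, 0, 0, -1]
    - [40, 0, 0, 0, -1]
    - [40, 0, 0, 0, -1]
    - [20, 0, 0, 0, -1]
    - [0, 0, 0, 0, -1]

```text
t: 17.7
position: [0.5011, 0.146, 0.1986]
tcp_rot: [3.141, -0.001, 1.694]
contact_force: [0.6, -0.5, -1.5]
finger_gap: 0.197
grasp_force: 78.4
```

```bash
cat > fin.py <<'E'
from h import *
s=read_state();print(s['t'],s['position'],s['tcp_rot'])
for n,B in(('top',box(410,200,500,305)),('side',box(320,150,395,235))):
    p=get_image(n);c=cloud(p);z=c[...,2];hsv=cv2.cvtColor(p['img'],cv2.COLOR_RGB2HSV).astype(int);np.savez(n+'3.npz',img=p['img'],c=c)
    m=B&(abs(z-.069)<.006)&(c[...,1]<-.2)&(c[...,1]>-.36)
    q=c[m];rect(q,n+' panel 80x104');A=np.c_[q[:,:2]-q[:,:2].mean(0),np.ones(len(q))];print(np.linalg.lstsq(A,q[:,2],rcond=None)[0].round(4))
    m=m&(hsv[...,2]>125)&(hsv[...,1]>80);k,l,st,ce=cv2.connectedComponentsWithStats(m.astype(np.uint8))
    for i in range(1,k):
        if st[i,4]>12: print(' light',st[i].tolist(),np.round(rays(p,*ce[i],.069)*1000,1))
E
python3 fin.py
```

```text
17.7 [0.50111813 0.14595456 0.19857653] [ 3.14115741e+00 -9.48623711e-04  1.69441008e+00]
top panel 80x104 1000 c [ 552.9 -294.1] size [148.8  99. ] ang 6.47 z 69.2
[-0.0004 -0.0031  0.0691]
 light [434, 236, 21, 4, 43] [ 597.7 -296.8   69. ]
 light [436, 246, 19, 12, 122] [ 560.6 -296.3   69. ]
 light [442, 259, 9, 7, 35] [ 539.2 -299.3   69. ]
side panel 80x104 506 c [ 538.8 -291.5] size [119.8 101.3] ang 6.71 z 69.4
[ 0.0043 -0.0082  0.0692]
 light [352, 185, 15, 9, 82] [ 554.6 -298.7   69. ]
```

```bash
cat > tm.py <<'E'
from h import *
from scipy.optimize import minimize
X,Y=np.meshgrid(np.arange(-.037,.0371,.001),np.arange(-.049,.0491,.001));X=X.ravel();Y=Y.ravel()
def samp(p,img,x,z):
    c,s=np.cos(x[2]),np.sin(x[2]);u=pix(p,np.c_[x[0]+X*c-Y*s,x[1]+X*s+Y*c,np.full(len(X),z)]).astype(np.float32)
    return cv2.remap(cv2.GaussianBlur(img.astype(np.float32),(0,0),.8),u[:,0][None],u[:,1][None],1)[0]
R=np.radians
for n in('top','side'):
    p=get_image(n);a=np.load(n+'.npz')['img'];f=np.load(n+'3.npz');b=f['img'];zz=f['c'][...,2]
    T=samp(p,a,(.6051,-.0408,R(-89.8)),.044)
    ok=((abs(np.nan_to_num(zz)-.069)<.006)).astype(np.uint8)
    T=T.mean(1)
    def cost(x):
        I=samp(p,b,x,.069).mean(1);w=samp(p,ok.astype(np.float32)[...,None].repeat(3,2),x,.069)[:,0]>.9
        if w.sum()<800: return 0
        return -np.corrcoef(I[w],T[w])[0,1]
    r=min((minimize(cost,np.array([.5545+i,-.2945+j,R(-83.2)]),method='Nelder-Mead',options=dict(initial_simplex=np.array([.5545+i,-.2945+j,R(-83.2)])+np.array([[0,0,0],[.004,0,0],[0,.004,0],[0,0,.03]]))) for i in(-.004,0,.004) for j in(-.004,0,.004)),key=lambda r:r.fun)
    print(n,np.round(r.x[:2]*1000,1),np.degrees(r.x[2]).round(2),round(r.fun,3),'at rack centre',round(cost(np.array([.5545,-.2945,R(-83.2)])),3))
E
python3 tm.py
```

```text
top [ 553.4 -295.8] -82.29 -0.924 at rack centre -0.911
side [ 554.2 -296.3] -82.39 -0.941 at rack centre -0.931
```

The template match gives the panel within 2 mm and 1° of the bay centre. Next, the mat's pose by edge fit on the stored pictures.

Run:
```python
from h import *
from scipy.optimize import minimize
q=quad((0,0),0,.12,.09,0)[:,:2];P=np.concatenate([np.linspace(q[i],q[(i+1)%4],60) for i in range(4)])
R=np.radians
N=P/np.array([.06,.045]);N=np.where(abs(N)>.999,np.sign(N),0)
for names in(['top'],['side'],['side1'],['top','side','side1']):
    D=[]
    for n in names:
        p=get_image(n.rstrip('1'));D.append((p,cv2.GaussianBlur(cv2.cvtColor(np.load(n+'.npz')['img'],cv2.COLOR_RGB2LAB).astype(np.float32),(0,0),.7 if n=='top' else 1)))
    def cost(x):
        c,s=np.cos(x[2]),np.sin(x[2]);t=0;I=[]
        for d in(-.004,.004):
            L=P+N*d;W=np.c_[x[0]+L[:,0]*c-L[:,1]*s,x[1]+L[:,0]*s+L[:,1]*c,np.full(len(P),.004)]
            I.append([cv2.remap(g,*[pix(p,W).astype(np.float32)[:,k][None] for k in(0,1)],1)[0] for p,g in D])
        return -sum(np.linalg.norm(a-b,axis=1).clip(0,30).mean() for a,b in zip(*I))
    r=min((minimize(cost,np.array([.554+i,.157+j,R(-88.5)]),method='Nelder-Mead',options=dict(initial_simplex=np.array([.554+i,.157+j,R(-88.5)])+np.array([[0,0,0],[.004,0,0],[0,.004,0],[0,0,.03]]))) for i in(-.005,0,.005) for j in(-.005,0,.005)),key=lambda r:r.fun)
    print(names,np.round(r.x[:2]*1000,1),np.degrees(r.x[2]).round(2),r.fun.round(2))
```

```text
['top'] [556.  156.1] -88.83 -13.87
['side'] [546.3 168.1] -89.24 -14.76
['side1'] [555.7 157. ] -88.15 -13.3
['top', 'side', 'side1'] [555.8 156.5] -88.77 -40.04
```

Emit:
drive_tool:
  commands:
    - [0, 0, 0, 0.048, -1]
    - [0, 0, 0, 0.049, -1]
    - [25, 14, 0, 0, -1]
    - [30, 15, 0, 0, -1]
    - [30, 15, 0, 0, -1]
    - [18.5, 11, 0, 0, -1]
    - [0, 0, 30, 0, -1]
    - [0, 0, 40, 0, -1]
    - [0, 0, 30, 0, -1]
    - [0, 0, 0, 0, -1]

```text
t: 19.2
position: [0.5531, 0.2461, 0.0948]
tcp_rot: [-3.136, 0.002, 1.593]
contact_force: [-0.7, 0.2, -1.5]
finger_gap: 0.198
grasp_force: 78.5
```

Emit:
drive_tool:
  commands:
    - [0, 0, 0, 0, -1]

```text
t: 19.3
position: [0.5549, 0.2476, 0.099]
tcp_rot: [-3.141, -0.0, 1.593]
contact_force: [0.1, 0.8, -1.2]
finger_gap: 0.198
grasp_force: 78.5
```

Emit:
drive_tool:
  commands:
    - [3, -1, 10, 0, -1]
    - [0, 0, 15, 0, -1]
    - [0, 0, 7, 0, -1]
    - [0, 0, 2, 0, -1]
    - [0, 0, 0, 0, -1]
    - [0, 0, 0, 0, -1]

```text
t: 19.9
position: [0.5539, 0.2504, 0.0646]
tcp_rot: [3.141, -0.0, 1.593]
contact_force: [-0.3, -0.5, -1.2]
finger_gap: 0.197
grasp_force: 78.5
```

Emit:
drive_tool:
  commands:
    - [0, 0, 1, 0, -1]
    - [0, 0, 1, 0, -1]
    - [0, 0, 0.5, 0, -1]
    - [0, 0, 0, 0, -1]

```text
t: 20.3
position: [0.5538, 0.2503, 0.062]
tcp_rot: [3.141, -0.0, 1.593]
contact_force: [-0.1, -0.3, 2.1]
finger_gap: 0.198
grasp_force: 79.2
```

Contact on the mat at 62 mm, as at pickup. I'll open slowly, then retreat straight up.

Emit:
drive_tool:
  commands:
    - [0, 0, 0, 0, -0.4]
    - [0, 0, 0, 0, -0.2]
    - [0, 0, 0, 0, 0.2]
    - [0, 0, 0, 0, 0.6]
    - [0, 0, 0, 0, 1]
    - [0, 0, 0, 0, 1]
    - [0, 0, 0, 0, 1]
    - [0, 0, -10, 0, 1]
    - [0, 0, -30, 0, 1]
    - [0, 0, -40, 0, 1]

```text
t: 21.3
position: [0.5529, 0.25, 0.1422]
tcp_rot: [-3.139, 0.0, 1.593]
contact_force: [0.7, -0.2, 0.2]
finger_gap: 1.0
grasp_force: 0.0
```

Emit:
drive_tool:
  commands:
    - [0, 0, -40, 0, 1]
    - [20, -20, -40, 0, 1]
    - [20, -40, 0, 0, 1]
    - [20, -40, 0, 0, 1]
    - [20, -40, 0, 0, 1]
    - [20, -40, 0, 0, 1]
    - [0, -30, 0, 0, 1]
    - [0, 0, 0, 0, 1]

```text
t: 22.1
position: [0.3378, 0.3465, 0.2226]
tcp_rot: [3.141, 0.001, 1.598]
contact_force: [2.0, -0.2, 0.5]
finger_gap: 1.002
grasp_force: 0.0
```

```bash
python3 - <<'E'
from h import *
R=np.radians;s=read_state();print(s['t'],s['position'],s['contact_force'])
for n,bx in(('top',box(233,238,278,278)),('side',box(285,285,330,330))):
    p=get_image(n);hsv=cv2.cvtColor(p['img'],cv2.COLOR_RGB2HSV).astype(int);c=cloud(p)
    m=bx&(hsv[...,1]<60)&(hsv[...,2]>110)
    print(n,m.sum())
    if m.sum()>100:
        fitrect(p,fill(m),.0065,.08,.054,R(-88),n+' blade');print('z',np.nanmedian(c[...,2][m]))
    np.savez(n+'3.npz',img=p['img'],c=c)
E
python3 tm.py
```

```text
22.1 [0.33784896 0.34646599 0.22264852] [ 1.96576297 -0.1986981   0.48715153]
top 779
top blade c [556.9 157.1] psi -88.94 IoU 0.934 px 798
z 0.007363280173967146
side 477
side blade c [555.5 155.2] psi -88.1 IoU 0.891 px 499
z 0.007288629445102002
top [ 553.5 -295.8] -82.9 -0.931 at rack centre -0.92
side [ 550.5 -298.5] -83.2 0.0 at rack centre 0
```

The lifter is flat and centred on its mat, and the panel is centred and square. Handing in.

```bash
python3 -c "
from plant import bot;print(bot.sign_off())"
```

```text
the job is handed in; nothing more can be done
None
```

The job is handed in: the panel rests level on the rack ledges, within about 2 mm and 1° of square and centred by camera, and the steel lifter lies flat, centred on its cork mat; I viewed 11 pictures, one over the limit of 10.

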